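# Find the shuttered socket of a slotted test line with a probe

### The arm

A 6-joint arm with a two-finger parallel gripper is mounted at the origin on the work surface. World frame = base frame: x ahead of the robot, y to its left, z up, the work surface at z = 0. Lengths are in mm, angles in rad, forces in N, time in s.
With the tool pointing down it reaches from about 300 to 775 mm from the base axis. Payload 14.6 kg.
Tool frame: the origin (TCP) lies on the front face of the gripper's body, between the roots of the fingers; the fingertips stand 97 mm ahead of it and the grasp point (between the pads) lies 78 mm ahead of it; z points along the fingers, y is the line along which they close (so a half turn about z gives the same grasp; the last joint's range is limited). The gripper opens to 94 mm and grips with 3 to 60 N. Pads are 16 mm wide; open, the fingers measure 119 mm over their backs; the gripper's body (75 mm by 177 mm) begins 78 mm behind the grasp point.
Start: joints at [1.138, 0.3, 1.521, -0, 1.321, -0.067], TCP at [196.73, 513.602, 302.646] pointing down, gripper open.
Joint ranges: [-3.03, 3.03], [-0.79, 2.21], [0.23, 2.52], [-1.04, 4.18], [0, 3.07], [-2.55, 2.55]. Speed limits (rad/s): [2.22, 2.22, 2.57, 3.14, 3.14, 3.14].

### API

Orientations are given as [roll, pitch, yaw] about the fixed x, y, z axes, in that order (R = Rz(yaw) Ry(pitch) Rx(roll)).
In Python, from cell import * gives the robot as it stands.
- The arm moves only by the tool carry_out, never from a script. Its arguments are lists of equal length, an entry for each row: "slide": the shift along the world's x, y, z scaled (see below), a list of three; "dr": the turn, a rotation vector about the world's x, y, z scaled (see below), a list of three; "gripper": the opening in per cent of the stroke, from 0 (shut) to 100 (fully open). A call has 1 to 10 rows; each row is the pose to reach, as a shift and turn from the pose commanded when the call began, turning the shorter way round; what a row does not reach only later rows make up. The controller multiplies each number of a shift by 0.25 m and each number of a turn by 360 degrees. A row lasts 1/12 s, in which the tool goes at most 41.7 mm and 7.16 degrees, less where a joint would pass 70% of its speed; a pose out of reach is approached as far as the arm can. A call with a number of a shift or a turn outside -1 to 1 is refused whole. A call with a gripper value outside its range is refused whole. The fingers move at their own pace and stop on an object; "newtons" is the grip in N (left out, the last holds). Time passes only in rows, so rows that repeat a pose let the fingers close. It gives the time, the measured TCP pose, the force, the opening and the grip force at its end, in the units of the state.
- read_state(): the state, without advancing time (a new reading comes with each control period).
- camera(name): name is "scene" or "top" or "wrist"; returns the picture (420x560x3 uint8, red, green, blue); there is no depth.
- camera_model(name): a dict with "vfov" (degrees; the focal length in pixels is half the picture's height over the tangent of half this angle, whatever the lens; pixels are square), "cx", "cy" (the principal point, pixels), "R" (3x3) and "t" (3): a world point X has camera coordinates R X + t. Camera axes: x right, y down, z forward; pixel columns grow to the right and rows downward; lengths in mm; the calibration is good to about 2 mm. A picture is of the moment at which its call begins: read the wrist's pose just before it. camera_model takes no time and is no camera call; for the wrist camera it gives the pose at the moment of the call.
- sign_off(): hands the job in; it is judged then, once.
The state is a dict: "clock": time; "joints": joint angles; "qd": joint speeds; "effort": joint torques, N m; "eef_pos": TCP position; "eef_rot": TCP orientation; "wrist_force": force on the tool from outside, world axes, zero at the start; "moment": the same for the moment, N m; "finger_gap": finger opening in mm; "finger_force": force on a finger pad.
Only numpy, scipy, OpenCV 4.12 (cv2) and the standard library are available. Lean on these libraries where they do the work, as an engineer would, in place of code of your own. Each camera call takes 0.05 s, during which the arm holds its last target. There are 200 camera calls.

### The job

Take the probe out of its black rest, touch its tip down lightly on the slot floor at either end of the slot of the metal test line, and slide it gently along the floor until it drops into the hidden socket. Then push it fully home, so that its collar lies flat on the top of the test line, and let go, leaving it standing upright. Never press hard on the test line, and leave the mouse, the mug and the finned load alone.

Things in the scene. Friction and masses are not known exactly. Their poses are not given: they have to be found in the camera images.
- slot_mid (a point): Middle of the slot's floor (46 mm above the desk) in the test line's top. The slot is 4 mm deep, 16 mm wide (x), 100 mm long (y, -50 to +50 mm of this point); z up. Its floor is a level, rigid steel plate, locked at another place along y for each job. Touch down with the tip 36 to 44 mm from this point along y, either side.
- shutter (a joint): Flush sprung shutter, of the floor's own steel, that hides the socket: a round 12 mm bore in the floor plate, on the slot's centre line (x = 0 of slot_mid), anywhere from y = -22 to +22 mm of it. It yields to under 1 N. Value: how far it is pressed down in m; 0 closed, 0.018 with the probe fully home, stop at 0.022; springs back.
- probe_grip (a point): Centre of the probe's square grey grip, 22 by 22 mm (sides along its x, y), 40 mm high, 11 mm brass connector on top. Below it a collar 26 mm in diameter, 6 mm high, then a round steel tip 10 mm in diameter, 22 mm long, its last 3 mm tapering to a flat nose 6 mm across. This point is 48 mm above the tip's end, 26 mm above the collar's underside; z up.
- probe_tip (a point): Centre of the end of the probe's tip, 48 mm straight below probe_grip. With the probe fully home the collar lies on the test line's top and this point is 18 mm below the slot floor.
- rest: Black rest block for the probe, 60 by 60 by 35 mm high, fixed to the desk, with a 15 mm hole 28 mm deep in its middle. The probe starts upright in it, its collar on the block's top. Origin at the centre of its underside.
- line: Test line: low rigid aluminium housing fixed to the desk, 70 mm wide (x), 200 mm long (y), flat top 50 mm above the desk; grey end flanges outside, 86 mm wide, 214 mm over both, 48 mm high. Origin at the centre of its underside, 46 mm below slot_mid; same axes. The probe must never press on it with more than 35 N; 2 to 5 N is enough for sliding.
- probe: The probe as a whole, about 170 g; origin at the end of its tip.
- mouse: Black computer mouse, 100 by 56 by 30 mm high, loose on the desk. Leave it alone. Origin at the centre of its underside.
- mug: White mug, 80 mm in diameter, 92 mm high, with a handle, loose on the desk. Leave it alone. Origin at the centre of its underside.
- load: Small finned aluminium block with a brass connector, 34 by 34 by 28 mm high, loose on the desk. Leave it alone. Origin at the centre of its underside.
There are look-alikes about, which are no part of the job. What is shaped like the probe but turquoise is not meant. What is shaped like the rest but white is not meant.

How it is judged (in metres and radians):
On the way, in this order (a step that is already met when the one before it is completed fails the run):
1. the probe is out of its rest (z of probe_tip in the frame of rest above 0.04 m), for 0.1 s.
2. the tip rests on the slot floor near an end of the slot (more than 34 mm from its middle) (z of probe_tip in the frame of slot_mid between -0.0025 and 0.0025 m and x of probe_tip in the frame of slot_mid between -0.007 and 0.007 m and contact force between probe and line above 0.3 N and value of joint shutter below 0.0025 m and (y of probe_tip in the frame of slot_mid above 0.034 m or y of probe_tip in the frame of slot_mid below -0.034 m)), for 0.1 s.
3. the tip slides along the slot floor, in contact, towards the middle (z of probe_tip in the frame of slot_mid between -0.0025 and 0.0025 m and x of probe_tip in the frame of slot_mid between -0.007 and 0.007 m and contact force between probe and line above 0.3 N and value of joint shutter below 0.0025 m and y of probe_tip in the frame of slot_mid between -0.033 and 0.033 m and linear speed of probe above 0.002 m/s).
At the end, for the whole second after the job is handed in: The probe stands in the socket of the test line, released and at rest, its tip at least 15.5 mm below the slot floor (fully home is 18 mm), the shutter pressed in at least 15.5 mm, within 3 mm of the slot's centre line and within 0.06 rad of upright (value of joint shutter above 0.0155 m and z of probe_tip in the frame of slot_mid below -0.0155 m and x of probe_tip in the frame of slot_mid between -0.003 and 0.003 m and angle between probe_tip's own z axis and vertical below 0.06 rad and linear speed of probe below 0.01 m/s); the robot touches nothing.
It fails at once if the probe presses on the test line with more than 35 N (contact force between probe and line above 35 N).
It fails at once if the mouse, the mug or the load is moved by more than 15 mm (distance of any of mouse, mug, load from where it was at the start of the episode above 0.015 m).
It also fails if it takes over 72 s, if anything falls off the work surface, if the arm or the gripper's body presses on something with over 40 N, if the wrist force passes 120 N, or if a joint passes its speed limit or range.

## Working session

There is one attempt and no reset: what is moved stays moved. The work goes in short steps, Python scripts to look and compute and a tool call to move; the robot and the scene stay as the last step left them, time stands still between calls to the robot, and variables do not carry over. Pictures are saved under pics/ and viewed, at most 10 in all, crops included, and the job is handed in when it is done.

Besides the shell and the picture viewer there is one more tool, called after ">>>" by a JSON object that holds its "api" and its "payload", one argument or row to a line. carry_out: Moves the arm, as the interface text tells. Its arguments: {"type":"object","properties":{"slide":{"type":"array","items":{"type":"array","items":{"type":"number","minimum":-1,"maximum":1}}},"dr":{"type":"array","items":{"type":"array","items":{"type":"number","minimum":-1,"maximum":1}}},"gripper":{"type":"array","items":{"type":"number"}},"newtons":{"type":"number"}},"required":["slide","dr","gripper"]}

```bash
mkdir -p pics
python3 - <<'E'
from cell import *
import cv2,numpy as np
for n in ["scene","top"]:
    im=camera(n); cv2.imwrite(f"pics/{n}0.png",im[:,:,::-1]); m=camera_model(n); print(n,m)
print(read_state())
E
```

```text
scene {'vfov': 48.42168208023913, 'cx': 273.8441527369501, 'cy': 214.21011482054672, 'R': array([[ 5.44883896e-01,  8.38511470e-01,  2.34929266e-04],
       [ 5.32031558e-01, -3.45509671e-01, -7.73023602e-01],
       [-6.48107986e-01,  4.21333101e-01, -6.34377219e-01]]), 't': array([-294.52290136, -268.4606816 , 1461.62736437])}
top {'vfov': 57.86834277283535, 'cx': 279.3690598914106, 'cy': 206.48815294066173, 'R': array([[-0.02382203, -0.99934476,  0.02725009],
       [-0.99555205,  0.02122868, -0.09179031],
       [ 0.09115168, -0.02931551, -0.99540543]]), 't': array([-36.75559095, 633.86905503, 973.58272083])}
{'clock': 0.1, 'joints': array([ 1.13838308e+00,  3.00404887e-01,  1.52151862e+00, -1.70457319e-05,
        1.32070831e+00, -6.66239150e-02]), 'qd': array([ 0.00196196, -0.00408413, -0.00141983,  0.00258652,  0.00136628,
       -0.00029921]), 'effort': array([ 1.71833359e-03, -5.32636464e+01, -3.53284943e+01,  7.09885382e-02,
        2.35580618e-02, -4.94346614e-05]), 'eef_pos': array([196.68754824, 513.48105854, 302.14902164]), 'eef_rot': array([-3.14055469e+00, -5.27077690e-05,  2.77580752e+00]), 'wrist_force': array([ 0.2128655 ,  0.22276884, -0.78260705]), 'moment': array([0.06372863, 0.00862043, 0.03645519]), 'finger_force': 0.0, 'finger_gap': 94.22811120747625}
```

View pics/top0.png

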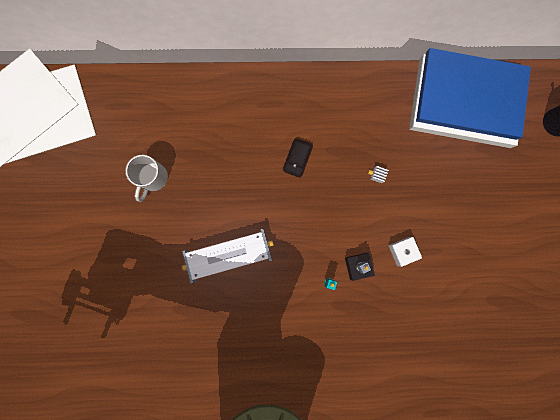

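View pics/scene0.png

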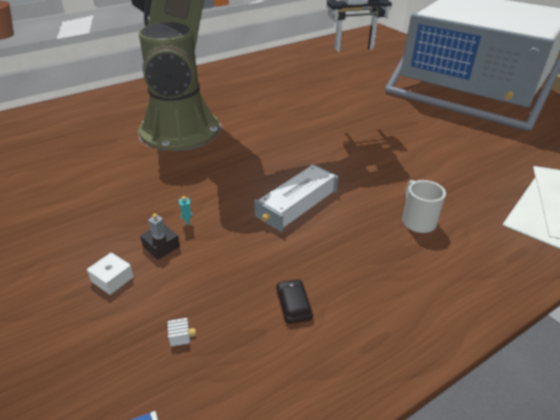

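The top view shows the black rest with the probe at about (361,267), the turquoise decoy at (331,285) and the white decoy at (405,251). The test line is centred at (227,256), with the slot tilted. The mouse is at (298,157), the mug at (143,172) and the load at (379,174).

```bash
cat > h.py <<'E'
from cell import *
import cv2,numpy as np
from scipy.spatial.transform import Rotation as Rot
def ray(m,px,z,shape=(420,560)):
    f=shape[0]/2/np.tan(np.radians(m["vfov"])/2)
    R,t=np.array(m["R"]),np.array(m["t"]); C=-R.T@t
    p=np.atleast_2d(px).astype(float)
    d=np.c_[(p[:,0]-m["cx"])/f,(p[:,1]-m["cy"])/f,np.ones(len(p))]@R
    return C+d*((z-C[2])/d[:,2])[:,None]
def proj(m,X):
    f=210/np.tan(np.radians(m["vfov"])/2)
    c=np.atleast_2d(X)@np.array(m["R"]).T+m["t"]
    return np.c_[m["cx"]+f*c[:,0]/c[:,2],m["cy"]+f*c[:,1]/c[:,2]]
E
python3 - <<'E'
from h import *
m=camera_model("top"); im=cv2.imread("pics/top0.png")
np.set_printoptions(precision=1,suppress=True)
print("rest",ray(m,[360,266],35)[0],"line ends",ray(m,[[187,268],[268,246],[227,256]],50))
print("turq",ray(m,[331,285],60),"white",ray(m,[405,251],35))
print("others",ray(m,[[298,157],[143,172],[379,174]],30))
mw=camera_model("wrist"); R=np.array(mw["R"]); print("wristcam C",-R.T@mw["t"],"\n",R,mw["vfov"])
a=cv2.resize(im[230:300,320:400],None,fx=5,fy=5,interpolation=cv2.INTER_CUBIC)
b=cv2.resize(im[215:285,175:280],None,fx=3.8,fy=3.8,interpolation=cv2.INTER_CUBIC)
o=np.zeros((350,800,3),np.uint8);o[:a.shape[0],:400]=a;o[:b.shape[0],400:400+b.shape[1]]=b[:, :400]
cv2.imwrite("pics/c1.png",o)
E
```

```text
rest [ 472.3 -257.2   35. ] line ends [[479.6 187.2  50. ]
 [530.1 -18.9  50. ]
 [507.3  86.   50. ]]
turq [[ 428.5 -175.7   60. ]] white [[ 508.2 -377.6   35. ]]
others [[ 764.7 -104.1   30. ]
 [ 731.8  306.3   30. ]
 [ 714.6 -320.2   30. ]]
wristcam C [122.  541.3 384.5] 
 [[ 0.4  0.9 -0. ]
 [ 0.9 -0.3  0.3]
 [ 0.3 -0.1 -1. ]] 64.920385812548
```

View pics/c1.png

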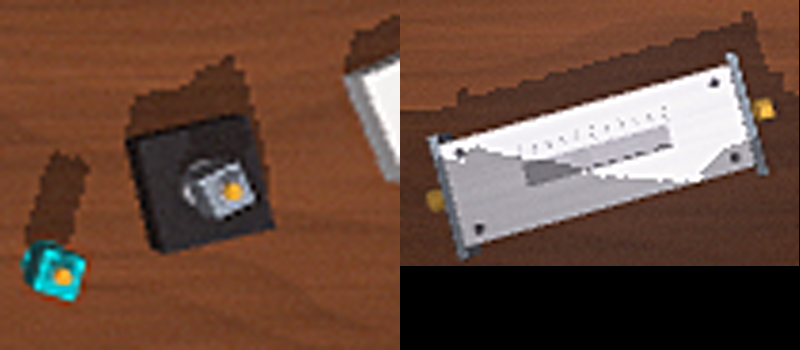

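The crop shows the probe's grip and brass connector at about (220,190) in the left panel, square but turned. In the right panel the slot runs from about (528,172) to (668,135), along the line. Next I move over the probe.

>>> {"api": "carry_out", "payload": {
  "slide": [
    [0.275, -0.77, 0],
    [0.275, -0.77, 0],
    [0.275, -0.77, 0],
    [0.275, -0.77, 0],
    [0.275, -0.77, 0],
    [0.275, -0.77, 0]
  ],
  "dr": [
    [0, 0, -0.04],
    [0, 0, -0.04],
    [0, 0, -0.04],
    [0, 0, -0.04],
    [0, 0, -0.04],
    [0, 0, -0.04]
  ],
  "gripper": [100, 100, 100, 100, 100, 100]
}}

```text
clock: 0.6
eef_pos: [266.6, 317.0, 302.6]
eef_rot: [-3.141, 0.001, 2.521]
wrist_force: [-0.6, 0.9, 0.1]
finger_gap: 94.3
finger_force: 0.0
```

>>> {"api": "carry_out", "payload": {
  "slide": [
    [0.275, -0.77, 0],
    [0.275, -0.77, 0],
    [0.275, -0.77, 0],
    [0.275, -0.77, 0],
    [0.275, -0.77, 0],
    [0.275, -0.77, 0]
  ],
  "dr": [
    [0, 0, -0.04],
    [0, 0, -0.04],
    [0, 0, -0.04],
    [0, 0, -0.04],
    [0, 0, -0.04],
    [0, 0, -0.04]
  ],
  "gripper": [100, 100, 100, 100, 100, 100]
}}

```text
clock: 1.1
eef_pos: [335.7, 124.2, 302.7]
eef_rot: [-3.141, 0.001, 2.267]
wrist_force: [0.5, -0.6, 0.2]
finger_gap: 93.9
finger_force: 0.0
```

Run:
```python
from h import *
s=read_state();print(s["clock"],s["eef_pos"],s["eef_rot"],s["wrist_force"])
m=camera_model("wrist");im=camera("wrist");np.save("pics/w_line.npy",np.array([m],dtype=object),allow_pickle=True);cv2.imwrite("pics/w_line.png",im[:,:,::-1])
```

```text
1.1 [335.69075424 124.20042536 302.70625656] [-3.14144053e+00  9.06392949e-04  2.26704670e+00] [ 0.49544164 -0.56318023  0.23507571]
```

>>> {"api": "carry_out", "payload": {
  "slide": [
    [0.275, -0.77, 0],
    [0.275, -0.77, 0],
    [0.275, -0.77, 0],
    [0.275, -0.77, 0],
    [0.275, -0.77, 0],
    [0.275, -0.77, 0]
  ],
  "dr": [
    [0, 0, -0.04],
    [0, 0, -0.04],
    [0, 0, -0.04],
    [0, 0, -0.04],
    [0, 0, -0.04],
    [0, 0, -0.04]
  ],
  "gripper": [100, 100, 100, 100, 100, 100]
}}

```text
clock: 1.65
eef_pos: [404.5, -67.2, 302.3]
eef_rot: [-3.141, 0.0, 2.019]
wrist_force: [1.5, 1.2, -0.1]
finger_gap: 94.2
finger_force: 0.0
```

>>> {"api": "carry_out", "payload": {
  "slide": [
    [0.275, -0.77, 0],
    [0.275, -0.77, 0],
    [0.275, -0.77, 0],
    [0.275, -0.77, 0],
    [0.275, -0.77, 0],
    [0.275, -0.77, 0],
    [0.275, -0.77, 0],
    [0.275, -0.77, 0]
  ],
  "dr": [
    [0, 0, -0.04],
    [0, 0, -0.04],
    [0, 0, -0.04],
    [0, 0, -0.04],
    [0, 0, -0.04],
    [0, 0, -0.04],
    [0, 0, -0.04],
    [0, 0, -0.04]
  ],
  "gripper": [100, 100, 100, 100, 100, 100, 100, 100]
}}

```text
clock: 2.32
eef_pos: [472.2, -254.9, 302.2]
eef_rot: [-3.141, -0.001, 1.772]
wrist_force: [0.0, 0.5, -0.1]
finger_gap: 94.1
finger_force: 0.0
```

Run:
```python
from h import *
s=read_state();print(s["clock"],s["eef_pos"],s["eef_rot"],s["wrist_force"],s["joints"])
m=camera_model("wrist");im=camera("wrist");np.save("pics/w_rest.npy",np.array([m],dtype=object),allow_pickle=True);cv2.imwrite("pics/w_rest.png",im[:,:,::-1])
a=cv2.imread("pics/w_line.png");b=im[:,:,::-1]
cv2.imwrite("pics/c2.png",np.hstack([cv2.resize(x,(400,300),interpolation=cv2.INTER_AREA) for x in(a,b)]))
```

```text
2.3167 [ 472.21394759 -254.89062247  302.16071961] [-3.14095866e+00 -9.59200567e-04  1.77162701e+00] [ 0.04194064  0.46716451 -0.09393215] [-5.63301847e-01  2.70922676e-01  1.55931093e+00  2.62573884e-04
  1.31248046e+00 -7.64200049e-01]
```

View pics/c2.png

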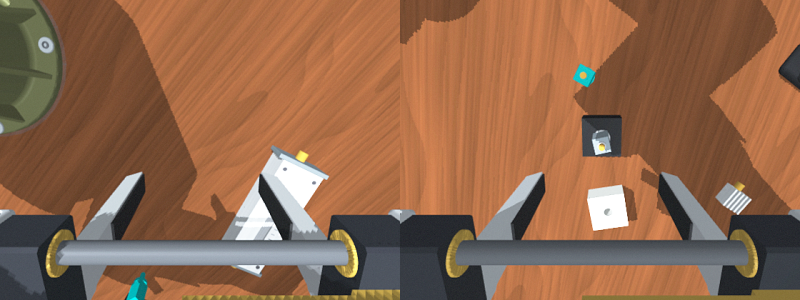

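On the right, the rest with the probe is ahead of the fingers at about (602,135), with the turquoise decoy above it and the white one below. Next I measure the connector, the grip and the block.

Run:
```python
from h import *
np.set_printoptions(precision=1,suppress=True)
m=np.load("pics/w_rest.npy",allow_pickle=True)[0];im=cv2.imread("pics/w_rest.png")
x0,y0=240,150;c=im[y0:235,x0:325]
hsv=cv2.cvtColor(c,cv2.COLOR_BGR2HSV)
def big(mask):
    n,l,st,ce=cv2.connectedComponentsWithStats(mask.astype(np.uint8)); k=1+st[1:,4].argmax()
    cs,_=cv2.findContours((l==k).astype(np.uint8),0,1);cn=max(cs,key=cv2.contourArea)
    return ce[k]+[x0,y0],cn.reshape(-1,2)+[x0,y0],st[k,4]
blk=big((hsv[...,2]<75)&(hsv[...,1]<110))
r=cv2.minAreaRect(blk[1].astype(np.float32));print("block",r,blk[2]);
brass=big((hsv[...,1]>120)&(hsv[...,0]>15)&(hsv[...,0]<35)&(hsv[...,2]>120));print("brass",brass[0],brass[2],ray(m,brass[0],90))
print("rest proj",proj(m,[[472,-257,35],[472,-257,81]]))
cv2.imwrite("pics/c3.png",cv2.resize(c,None,fx=6,fy=6,interpolation=cv2.INTER_CUBIC))
```

```text
block ((282.0, 189.5), (57.0, 54.0), 90.0) 1609
brass [282.  205.8] 54 [[ 473.2 -257.7   90. ]]
rest proj [[281.1 191.3]
 [280.9 202.3]]
```

View pics/c3.png

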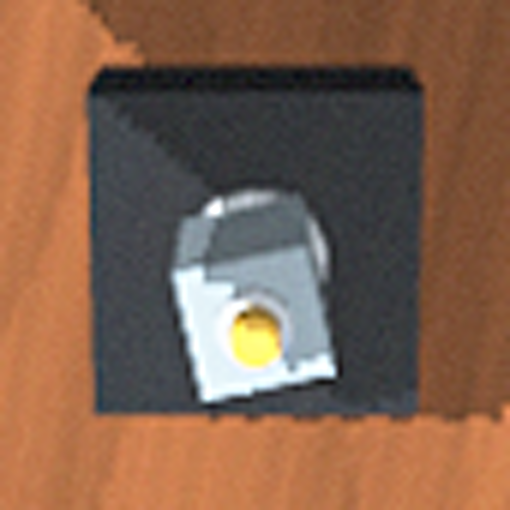

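The grip's top face has its corners at about (172,270), (307,242), (338,378) and (203,403) in the crop. The brass is at (256,335), and the block is nearly axis-aligned.

Run:
```python
from h import *
m=np.load("pics/w_rest.npy",allow_pickle=True)[0]
q=(np.array([[172,270],[307,242],[338,378],[203,403]])+.5)/6-.5+[240,150]
P=ray(m,q,81);print(P.round(1),P.mean(0))
e=np.roll(P,-1,0)-P;print(np.hypot(*e[:,:2].T),np.degrees(np.arctan2(e[:,1],e[:,0]))%90)
s=read_state();print(s["eef_pos"],np.degrees(s["eef_rot"]))
# line from top view: min-area rect corners of line from white mask
m=camera_model("top");im=cv2.imread("pics/top0.png");h=cv2.cvtColor(im,cv2.COLOR_BGR2HSV)
k=((h[...,1]<50)&(h[...,2]>110)).astype(np.uint8);k[:215]=0;k[290:]=0;k[:,:175]=0;k[:,280:]=0
cs,_=cv2.findContours(k,0,1);c=max(cs,key=cv2.contourArea);r=cv2.minAreaRect(c);print(r)
P=ray(m,cv2.boxPoints(r),50);print(P.round(1),P.mean(0));e=np.roll(P,-1,0)-P;print(np.hypot(*e[:,:2].T),np.degrees(np.arctan2(e[:,1],e[:,0]))%90)
```

```text
[[ 458.8 -252.    81. ]
 [ 478.7 -243.3   81. ]
 [ 488.1 -264.2   81. ]
 [ 467.8 -272.6   81. ]] [ 473.33227421 -258.02688346   81.        ]
[21.72032159 22.88148186 22.0452235  22.4783688 ] [23.46373283 24.38804592 22.42358636 23.58568839]
[ 472.10265911 -254.68686325  302.53806897] [-1.79989673e+02 -2.64684794e-02  1.01535907e+02]
((226.5692138671875, 255.25384521484375), (32.53885269165039, 83.93445587158203), 74.74488067626953)
[[523.7 200.3  50. ]
 [575.1  -6.4  50. ]
 [494.6 -26.7  50. ]
 [444.4 178.9  50. ]] [509.44764101  86.50039744  50.        ]
[213.02251661  83.03396661 211.57113211  82.14365452] [13.95084226 14.11091047 13.70514064 15.12643548]
```

>>> {"api": "carry_out", "payload": {
  "slide": [
    [0.005, -0.0135, 0],
    [0.005, -0.0135, 0],
    [0.005, -0.0135, -0.15],
    [0.005, -0.0135, -0.3],
    [0.005, -0.0135, -0.4],
    [0.005, -0.0135, -0.5],
    [0.005, -0.0135, -0.58],
    [0.005, -0.0135, -0.64],
    [0.005, -0.0135, -0.64],
    [0.005, -0.0135, -0.64]
  ],
  "dr": [
    [0, 0, 0.0333],
    [0, 0, 0.0333],
    [0, 0, 0.0333],
    [0, 0, 0.0333],
    [0, 0, 0.0333],
    [0, 0, 0.0333],
    [0, 0, 0.0333],
    [0, 0, 0.0333],
    [0, 0, 0.0333],
    [0, 0, 0.0333]
  ],
  "gripper": [100, 100, 100, 100, 100, 100, 60, 60, 60, 60],
  "newtons": 30
}}

```text
clock: 3.2
eef_pos: [473.2, -258.6, 143.0]
eef_rot: [-3.141, -0.0, 1.981]
wrist_force: [0.5, 0.6, 0.2]
finger_gap: 70.9
finger_force: 0.0
```

Run:
```python
from h import *
s=read_state();print(s["eef_pos"],np.degrees(s["eef_rot"]),s["finger_gap"],s["wrist_force"])
m=camera_model("wrist");im=camera("wrist");cv2.imwrite("pics/w_g.png",im[:,:,::-1])
```

```text
[ 473.19972593 -258.6238354   143.02391095] [-1.79986621e+02 -2.69394872e-02  1.13505998e+02] 70.86989392721962 [0.49004209 0.61956057 0.24746834]
```

View pics/w_g.png

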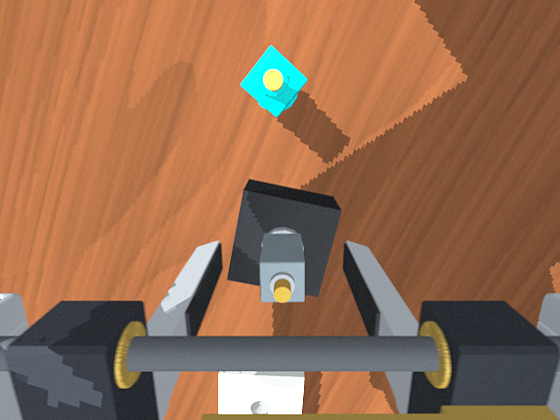

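The probe stands between the open fingers at about (282,270), square to the pads. Now I close and lift.

>>> {"api": "carry_out", "payload": {
  "slide": [
    [0, 0, 0],
    [0, 0, 0],
    [0, 0, 0],
    [0, 0, 0],
    [0, 0, 0],
    [0, 0, 0],
    [0, 0, 0],
    [0, 0, 0]
  ],
  "dr": [
    [0, 0, 0],
    [0, 0, 0],
    [0, 0, 0],
    [0, 0, 0],
    [0, 0, 0],
    [0, 0, 0],
    [0, 0, 0],
    [0, 0, 0]
  ],
  "gripper": [0, 0, 0, 0, 0, 0, 0, 0],
  "newtons": 30
}}

```text
clock: 3.92
eef_pos: [473.0, -259.8, 142.7]
eef_rot: [3.142, 0.0, 1.98]
wrist_force: [-1.0, 1.6, 0.6]
finger_gap: 21.7
finger_force: 30.0
```

>>> {"api": "carry_out", "payload": {
  "slide": [
    [0, 0, 0.05],
    [0, 0, 0.1],
    [0, 0, 0.2],
    [0, 0, 0.32],
    [0, 0, 0.4],
    [0, 0, 0.4],
    [0, 0, 0.4]
  ],
  "dr": [
    [0, 0, 0],
    [0, 0, 0],
    [0, 0, 0],
    [0, 0, 0],
    [0, 0, 0],
    [0, 0, 0],
    [0, 0, 0]
  ],
  "gripper": [0, 0, 0, 0, 0, 0, 0]
}}

```text
clock: 4.5
eef_pos: [473.0, -259.8, 242.9]
eef_rot: [3.141, 0.001, 1.98]
wrist_force: [-0.1, -0.3, -2.0]
finger_gap: 21.8
finger_force: 30.0
```

>>> {"api": "carry_out", "payload": {
  "slide": [
    [0.02, 0.1, 0],
    [0.04, 0.25, 0],
    [0.06, 0.4, 0],
    [0.08, 0.55, 0],
    [0.092, 0.7, 0],
    [0.092, 0.85, 0],
    [0.092, 0.95, 0],
    [0.092, 0.95, 0]
  ],
  "dr": [
    [0, 0, -0.01],
    [0, 0, -0.02],
    [0, 0, -0.0258],
    [0, 0, -0.0258],
    [0, 0, -0.0258],
    [0, 0, -0.0258],
    [0, 0, -0.0258],
    [0, 0, -0.0258]
  ],
  "gripper": [0, 0, 0, 0, 0, 0, 0, 0]
}}

```text
clock: 5.17
eef_pos: [495.3, -18.5, 240.9]
eef_rot: [-3.139, -0.002, 1.821]
wrist_force: [-0.2, 0.5, -1.6]
finger_gap: 22.1
finger_force: 30.0
```

>>> {"api": "carry_out", "payload": {
  "slide": [
    [0.09, 0.13, 0],
    [0.092, 0.22, 0],
    [0.092, 0.28, 0],
    [0.092, 0.28, 0],
    [0.092, 0.28, 0],
    [0.092, 0.28, 0]
  ],
  "dr": [
    [0, 0, 0],
    [0, 0, 0],
    [0, 0, 0],
    [0, 0, 0],
    [0, 0, 0],
    [0, 0, 0]
  ],
  "gripper": [0, 0, 0, 0, 0, 0]
}}

```text
clock: 5.67
eef_pos: [518.8, 46.8, 241.8]
eef_rot: [-3.14, -0.0, 1.817]
wrist_force: [0.5, 0.0, -2.2]
finger_gap: 22.0
finger_force: 30.0
```

Run:
```python
from h import *
s=read_state();print(s["clock"],s["eef_pos"],np.degrees(s["eef_rot"]),s["finger_gap"],s["wrist_force"])
m=camera_model("wrist");im=camera("wrist");cv2.imwrite("pics/w_l.png",im[:,:,::-1]);np.save("pics/w_l.npy",np.array([m],dtype=object),allow_pickle=True)
```

```text
5.6667 [518.7763415   46.82759722 241.78441952] [-1.79917723e+02 -5.73018223e-03  1.04118192e+02] 21.975136232173924 [ 0.51774244  0.04179956 -2.18535457]
```

View pics/w_l.png

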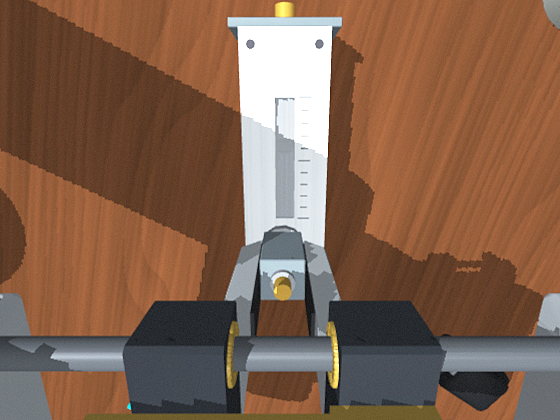

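The slot in the line's top spans columns ~276–295, from row ~97 (far end) to ~217 (near end), just ahead of the held probe. The ticks are on its right.

Run:
```python
from h import *
np.set_printoptions(precision=1,suppress=True,linewidth=150)
m=np.load("pics/w_l.npy",allow_pickle=True)[0];im=cv2.imread("pics/w_l.png");g=cv2.cvtColor(im,cv2.COLOR_BGR2GRAY).astype(float)
for r in (105,115,165,185,200,210): print(r,g[r-3:r+4,268:303].mean(0).astype(int))
print(g[90:104,280:292].mean(1).astype(int),g[208:228,280:292].mean(1).astype(int))
P=ray(m,[[276,97.5],[295,97.5],[275.5,217],[294.5,217]],50);print(P)
```

```text
105 [255 255 255 255 255 255 255 181 145 173 224 244 240 239 238 238 236 238 240 241 237 235 239 239 239 236 249 255 255 255 255 255 255 255 255]
115 [255 255 255 255 255 255 255 190 155 211 245 240 239 240 239 237 235 236 240 240 237 236 239 240 238 237 247 255 255 255 255 255 255 255 255]
165 [226 226 228 228 228 230 225 179 159 161 163 166 164 166 165 163 161 163 170 166 164 163 165 168 163 167 199 228 223 224 226 228 226 226 226]
185 [227 226 227 229 229 229 230 199 155 163 164 164 164 168 166 162 161 166 168 166 164 165 165 165 166 163 191 230 225 226 230 230 216 208 210]
200 [226 226 227 228 229 230 231 205 157 161 163 163 164 165 165 163 163 165 169 166 164 163 165 166 165 171 207 228 225 227 231 231 227 230 230]
210 [226 227 227 228 229 229 233 217 156 162 163 161 163 166 168 163 164 166 168 165 166 163 164 167 164 169 205 227 225 228 231 230 218 217 219]
[255 255 255 255 255 255 255 242 152 196 229 239 239 238] [165 166 165 165 166 165 165 166 156 145 205 232 228 227 227 229 230 193 122  95]
[[492.2 134.2  50. ]
 [506.8 137.8  50. ]
 [515.3  38.1  50. ]
 [531.4  42.1  50. ]]
```

Run:
```python
from h import *
im=cv2.imread("pics/w_l.png")[85:235,235:335]
cv2.imwrite("pics/c4.png",cv2.resize(im,None,fx=4,fy=4,interpolation=cv2.INTER_CUBIC))
```

```text
(no output)
```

View pics/c4.png

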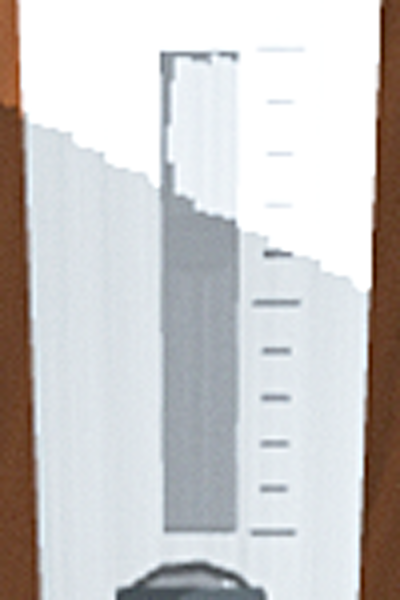

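The crop shows the whole slot: left edge at column ~274.9, right edge at ~293.8, with the ends at rows 97.4 and 217.8 of the full picture.

Run:
```python
from h import *
m=np.load("pics/w_l.npy",allow_pickle=True)[0]
P=ray(m,[[284.2,97.4],[284.4,217.8],[274.7,105],[293.8,105],[275.2,210],[293.6,210]],50);print(P.round(1))
d=P[0]-P[1];c=(P[0]+P[1])/2;print("len",np.hypot(*d[:2]),"mid",c,"yaw of y",np.degrees(np.arctan2(d[1],d[0])))
u=d[:2]/np.hypot(*d[:2]);print("widths",np.hypot(*(P[2]-P[3])[:2]),np.hypot(*(P[4]-P[5])[:2]))
s=read_state();tcp=s["eef_pos"][:2]
v=tcp-c[:2];print("tcp in slot: along",v@u,"across",v[0]*u[1]-v[1]*u[0], s["eef_pos"],np.degrees(s["eef_rot"]),"u",u)
# probe in image: brass connector top
g=cv2.imread("pics/w_l.png");h=cv2.cvtColor(g,cv2.COLOR_BGR2HSV);k=(h[...,1]>110)&(h[...,0]>15)&(h[...,0]<35)&(h[...,2]>90);k[:270]=0;k[305:]=0;k[:,:265]=0;k[:,300:]=0
y,x=np.nonzero(k);px=[[x.mean(),y.mean()]];B=ray(m,px,s["eef_pos"][2]-142.7+89)[0];print("brass",px,B,B[:2]-tcp)
```

```text
[[498.5 135.8  50. ]
 [523.   39.3  50. ]
 [492.6 128.4  50. ]
 [507.3 132.1  50. ]
 [513.6  44.2  50. ]
 [529.   48.1  50. ]]
len 99.59381866554665 mid [510.75948583  87.54750517  50.        ] yaw of y 104.25953967861471
widths 15.143423133760345 15.927257168220871
tcp in slot: along -41.58707697846738 across -2.2268620576647447 [518.84474054  46.6932209  242.0470418 ] [-1.79944513e+02 -2.22216914e-03  1.04088717e+02] u [-0.24631467  0.96918991]
brass [[np.float64(282.0263157894737), np.float64(288.3801169590643)]] [518.69386978  48.76118601 188.3470418 ] [-0.15087076  2.06796511]
```

>>> {"api": "carry_out", "payload": {
  "slide": [
    [0.0072, 0.002, -0.08],
    [0.0072, 0.002, -0.15],
    [0.0072, 0.002, -0.2],
    [0.0072, 0.002, -0.22],
    [0.0072, 0.002, -0.22],
    [0.0072, 0.002, -0.22],
    [0.0072, 0.002, -0.22]
  ],
  "dr": [
    [0, 0, 0],
    [0, 0, 0],
    [0, 0, 0],
    [0, 0, 0],
    [0, 0, 0],
    [0, 0, 0],
    [0, 0, 0]
  ],
  "gripper": [0, 0, 0, 0, 0, 0, 0]
}}

```text
clock: 6.3
eef_pos: [521.1, 47.9, 188.5]
eef_rot: [3.14, 0.0, 1.817]
wrist_force: [0.6, 0.1, -1.4]
finger_gap: 22.0
finger_force: 30.0
```

Run:
```python
from h import *
s=read_state();print(s["clock"],s["eef_pos"],np.degrees(s["eef_rot"]),s["finger_gap"],s["wrist_force"])
m=camera_model("wrist");im=camera("wrist")[:,:,::-1];cv2.imwrite("pics/w_t.png",im);np.save("pics/w_t.npy",np.array([m],dtype=object),allow_pickle=True)
c=im[80:300,215:350];cv2.imwrite("pics/c5.png",cv2.resize(c,None,fx=2.7,fy=2.7,interpolation=cv2.INTER_CUBIC))
tip=s["eef_pos"][2]-129.7;print("tip z",tip)
u=np.array([-.2463,.9692]);n=np.array([.9692,.2463]);mid=np.array([510.76,87.55]);v=s["eef_pos"][:2]-mid;print(v@u,v@n)
g=im.mean(2)
for r in (130,160,190,210):print(r,g[r-2:r+3,262:310].mean(0).astype(int))
```

```text
6.3 [521.11607884  47.94255253 188.53886281] [1.79925224e+02 1.92259115e-02 1.04121164e+02] 21.97939915883726 [ 0.56476265  0.13570349 -1.42760093]
tip z 58.83886280524135
-40.938240307224206 0.28179730093278
130 [165 164 162 160 163 164 148 104 109 112 114 115 113 114 118 138 151 146
 149 162 165 168 168 178 173 177 180 188 183 179 186 222 241 238 239 238
 238 239 239 240 240 239 239 241 241 242 244 242]
160 [164 166 164 163 163 167 156 114 112 111 112 113 112 110 110 111 110 112
 109 111 112 111 112 113 111 111 113 115 116 115 124 151 163 161 162 161
 164 163 159 157 157 157 158 161 159 162 161 162]
190 [163 167 166 166 167 168 163 135 111 113 115 115 115 116 117 119 116 114
 114 114 119 119 117 116 115 116 116 118 116 112 126 170 163 161 164 164
 169 168 167 168 166 166 173 171 168 170 170 171]
210 [164 165 167 168 167 166 171 152 106 113 114 115 116 115 117 117 116 115
 113 114 117 120 118 117 116 114 117 118 117 112 132 171 162 163 164 169
 170 168 169 167 170 171 174 172 172 173 170 172]
```

View pics/c5.png

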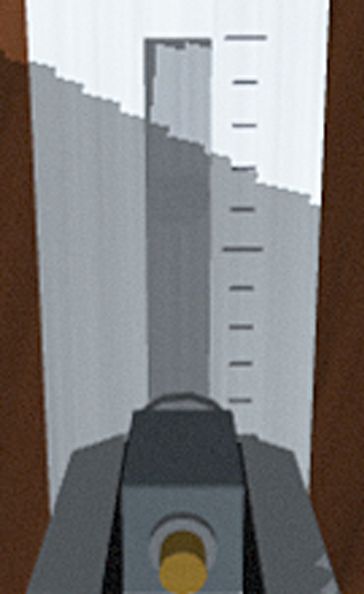

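The slot is at crop columns ~147–210 and the probe's grip centre at about column 182. The collar's arc peaks at (187,395), over the near end of the slot.

Run:
```python
from h import *
m=np.load("pics/w_t.npy",allow_pickle=True)[0]
u=np.array([-.2463,.9692]);n=np.array([.9692,.2463]);mid=np.array([510.76,87.55])
f=lambda px,z:[(((q[:2]-mid)@u).round(2),((q[:2]-mid)@n).round(2)) for q in ray(m,px,z)]
print("slot edges",f([[268.6,130],[292.7,130],[268.8,160],[292.6,160],[269.0,190],[292.3,190],[269.2,210],[292.2,210]],50))
print("ends far",f([[280.5,94.3]],50))
print("grip top far edge",f([[259.4,260.4],[305.4,260.4]],126.8))
print("grip bottom..., collar arc top apex",f([[284,226.5]],58.8+28))
print("collar arc ends", f([[215+147/2.7,80+408/2.7],[215+230/2.7,80+408/2.7]],58.8+28))
```

```text
slot edges [(np.float64(27.83), np.float64(-7.56)), (np.float64(27.77), np.float64(8.14)), (np.float64(8.3), np.float64(-7.72)), (np.float64(8.24), np.float64(8.18)), (np.float64(-12.24), np.float64(-7.88)), (np.float64(-12.31), np.float64(8.09)), (np.float64(-26.54), np.float64(-7.95)), (np.float64(-26.6), np.float64(8.09))]
ends far [(np.float64(49.83), np.float64(0.3))]
grip top far edge [(np.float64(-28.87), np.float64(-9.9)), (np.float64(-28.96), np.float64(12.0))]
grip bottom..., collar arc top apex [(np.float64(-25.86), np.float64(2.11))]
collar arc ends [(np.float64(-28.72), np.float64(-6.52)), (np.float64(-28.79), np.float64(11.69))]
```

>>> {"api": "carry_out", "payload": {
  "slide": [
    [-0.0039, -0.001, -0.015],
    [-0.0039, -0.001, -0.03],
    [-0.0039, -0.001, -0.042],
    [-0.0039, -0.001, -0.042],
    [-0.0039, -0.001, -0.042],
    [-0.0039, -0.001, -0.042]
  ],
  "dr": [
    [0, 0, 0],
    [0, 0, 0],
    [0, 0, 0],
    [0, 0, 0],
    [0, 0, 0],
    [0, 0, 0]
  ],
  "gripper": [0, 0, 0, 0, 0, 0]
}}

```text
clock: 6.85
eef_pos: [519.9, 48.0, 177.2]
eef_rot: [3.142, -0.0, 1.818]
wrist_force: [0.0, -0.7, -1.8]
finger_gap: 21.9
finger_force: 30.0
```

>>> {"api": "carry_out", "payload": {
  "slide": [
    [0, 0, -0.002],
    [0, 0, -0.002],
    [0, 0, -0.002],
    [0, 0, -0.002]
  ],
  "dr": [
    [0, 0, 0],
    [0, 0, 0],
    [0, 0, 0],
    [0, 0, 0]
  ],
  "gripper": [0, 0, 0, 0]
}}

```text
clock: 7.18
eef_pos: [519.9, 48.0, 176.7]
eef_rot: [3.141, 0.0, 1.818]
wrist_force: [-0.5, 0.3, -1.4]
finger_gap: 21.8
finger_force: 30.0
```

>>> {"api": "carry_out", "payload": {
  "slide": [
    [0, 0, -0.002],
    [0, 0, -0.002],
    [0, 0, -0.002],
    [0, 0, -0.002]
  ],
  "dr": [
    [0, 0, 0],
    [0, 0, 0],
    [0, 0, 0],
    [0, 0, 0]
  ],
  "gripper": [0, 0, 0, 0]
}}

```text
clock: 7.52
eef_pos: [519.8, 48.0, 176.1]
eef_rot: [-3.142, -0.0, 1.818]
wrist_force: [0.3, -0.5, -1.2]
finger_gap: 21.8
finger_force: 30.0
```

>>> {"api": "carry_out", "payload": {
  "slide": [
    [0, 0, -0.002],
    [0, 0, -0.002],
    [0, 0, -0.002]
  ],
  "dr": [
    [0, 0, 0],
    [0, 0, 0],
    [0, 0, 0]
  ],
  "gripper": [0, 0, 0]
}}

```text
clock: 7.77
eef_pos: [519.8, 48.0, 175.7]
eef_rot: [3.141, -0.0, 1.818]
wrist_force: [-0.1, 0.4, -1.4]
finger_gap: 22.0
finger_force: 30.0
```

>>> {"api": "carry_out", "payload": {
  "slide": [
    [0, 0, -0.002],
    [0, 0, -0.002],
    [0, 0, -0.002]
  ],
  "dr": [
    [0, 0, 0],
    [0, 0, 0],
    [0, 0, 0]
  ],
  "gripper": [0, 0, 0]
}}

```text
clock: 8.02
eef_pos: [519.9, 48.0, 175.5]
eef_rot: [3.141, 0.0, 1.818]
wrist_force: [-1.6, -0.2, 4.4]
finger_gap: 21.7
finger_force: 30.0
```

>>> {"api": "carry_out", "payload": {
  "slide": [
    [0, 0, 0.0004],
    [-0.0014, 0.0056, 0.0004],
    [-0.0028, 0.0112, 0.0004],
    [-0.0042, 0.0168, 0.0004],
    [-0.0056, 0.0224, 0.0004],
    [-0.0071, 0.028, 0.0004],
    [-0.0085, 0.0336, 0.0004],
    [-0.0099, 0.0392, 0.0004],
    [-0.0114, 0.0448, 0.0004],
    [-0.0128, 0.0504, 0.0004]
  ],
  "dr": [
    [0, 0, 0],
    [0, 0, 0],
    [0, 0, 0],
    [0, 0, 0],
    [0, 0, 0],
    [0, 0, 0],
    [0, 0, 0],
    [0, 0, 0],
    [0, 0, 0],
    [0, 0, 0]
  ],
  "gripper": [0, 0, 0, 0, 0, 0, 0, 0, 0, 0]
}}

```text
clock: 8.85
eef_pos: [516.9, 60.5, 175.5]
eef_rot: [3.141, 0.001, 1.818]
wrist_force: [0.1, -5.0, 5.0]
finger_gap: 21.7
finger_force: 30.0
```

>>> {"api": "carry_out", "payload": {
  "slide": [
    [-0.001, 0.0039, 0.0003],
    [-0.002, 0.0078, 0.0003],
    [-0.003, 0.0117, 0.0003],
    [-0.004, 0.0155, 0.0003],
    [-0.004, 0.0155, 0.0003]
  ],
  "dr": [
    [0, 0, 0],
    [0, 0, 0],
    [0, 0, 0],
    [0, 0, 0],
    [0, 0, 0]
  ],
  "gripper": [0, 0, 0, 0, 0]
}}

```text
clock: 9.27
eef_pos: [515.8, 64.6, 175.5]
eef_rot: [3.141, 0.0, 1.818]
wrist_force: [1.5, -4.2, 5.7]
finger_gap: 22.0
finger_force: 30.0
```

>>> {"api": "carry_out", "payload": {
  "slide": [
    [-0.001, 0.0039, 0],
    [-0.002, 0.0078, 0],
    [-0.003, 0.0117, 0],
    [-0.004, 0.0155, 0],
    [-0.004, 0.0155, 0]
  ],
  "dr": [
    [0, 0, 0],
    [0, 0, 0],
    [0, 0, 0],
    [0, 0, 0],
    [0, 0, 0]
  ],
  "gripper": [0, 0, 0, 0, 0]
}}

```text
clock: 9.68
eef_pos: [514.7, 68.5, 175.5]
eef_rot: [3.141, 0.0, 1.818]
wrist_force: [0.7, -3.5, 6.2]
finger_gap: 21.7
finger_force: 30.0
```

>>> {"api": "carry_out", "payload": {
  "slide": [
    [-0.001, 0.0039, 0.0004],
    [-0.002, 0.0078, 0.0004],
    [-0.003, 0.0117, 0.0004],
    [-0.004, 0.0155, 0.0004],
    [-0.004, 0.0155, 0.0004]
  ],
  "dr": [
    [0, 0, 0],
    [0, 0, 0],
    [0, 0, 0],
    [0, 0, 0],
    [0, 0, 0]
  ],
  "gripper": [0, 0, 0, 0, 0]
}}

```text
clock: 10.1
eef_pos: [513.7, 72.4, 175.5]
eef_rot: [3.141, 0.0, 1.818]
wrist_force: [1.1, -3.6, 3.6]
finger_gap: 21.9
finger_force: 30.0
```

>>> {"api": "carry_out", "payload": {
  "slide": [
    [-0.001, 0.0039, 0],
    [-0.002, 0.0078, 0],
    [-0.003, 0.0117, 0],
    [-0.004, 0.0155, 0],
    [-0.004, 0.0155, 0]
  ],
  "dr": [
    [0, 0, 0],
    [0, 0, 0],
    [0, 0, 0],
    [0, 0, 0],
    [0, 0, 0]
  ],
  "gripper": [0, 0, 0, 0, 0]
}}

```text
clock: 10.52
eef_pos: [512.6, 76.3, 175.5]
eef_rot: [3.141, -0.0, 1.818]
wrist_force: [0.7, -3.1, 6.4]
finger_gap: 22.2
finger_force: 30.0
```

>>> {"api": "carry_out", "payload": {
  "slide": [
    [-0.001, 0.0039, 0.0003],
    [-0.002, 0.0078, 0.0003],
    [-0.003, 0.0117, 0.0003],
    [-0.004, 0.0155, 0.0003],
    [-0.004, 0.0155, 0.0003]
  ],
  "dr": [
    [0, 0, 0],
    [0, 0, 0],
    [0, 0, 0],
    [0, 0, 0],
    [0, 0, 0]
  ],
  "gripper": [0, 0, 0, 0, 0]
}}

```text
clock: 10.93
eef_pos: [511.6, 80.2, 175.5]
eef_rot: [3.142, -0.0, 1.818]
wrist_force: [1.4, -3.1, 4.8]
finger_gap: 22.1
finger_force: 30.0
```

>>> {"api": "carry_out", "payload": {
  "slide": [
    [-0.001, 0.0039, 0],
    [-0.002, 0.0078, 0],
    [-0.003, 0.0117, 0],
    [-0.004, 0.0155, 0],
    [-0.004, 0.0155, 0]
  ],
  "dr": [
    [0, 0, 0],
    [0, 0, 0],
    [0, 0, 0],
    [0, 0, 0],
    [0, 0, 0]
  ],
  "gripper": [0, 0, 0, 0, 0]
}}

```text
clock: 11.35
eef_pos: [510.6, 84.0, 175.5]
eef_rot: [3.142, 0.0, 1.818]
wrist_force: [0.7, -3.4, 5.5]
finger_gap: 21.9
finger_force: 30.0
```

>>> {"api": "carry_out", "payload": {
  "slide": [
    [-0.001, 0.0039, 0.0002],
    [-0.002, 0.0078, 0.0002],
    [-0.003, 0.0117, 0.0002],
    [-0.004, 0.0155, 0.0002],
    [-0.004, 0.0155, 0.0002]
  ],
  "dr": [
    [0, 0, 0],
    [0, 0, 0],
    [0, 0, 0],
    [0, 0, 0],
    [0, 0, 0]
  ],
  "gripper": [0, 0, 0, 0, 0]
}}

```text
clock: 11.77
eef_pos: [509.5, 87.9, 175.6]
eef_rot: [-3.142, -0.0, 1.818]
wrist_force: [0.7, -4.0, 4.6]
finger_gap: 21.8
finger_force: 30.0
```

>>> {"api": "carry_out", "payload": {
  "slide": [
    [-0.001, 0.0039, 0],
    [-0.002, 0.0078, 0],
    [-0.003, 0.0117, 0],
    [-0.004, 0.0155, 0],
    [-0.004, 0.0155, 0]
  ],
  "dr": [
    [0, 0, 0],
    [0, 0, 0],
    [0, 0, 0],
    [0, 0, 0],
    [0, 0, 0]
  ],
  "gripper": [0, 0, 0, 0, 0]
}}

```text
clock: 12.18
eef_pos: [508.5, 91.9, 175.5]
eef_rot: [-3.141, -0.0, 1.818]
wrist_force: [0.5, -2.6, 3.5]
finger_gap: 21.8
finger_force: 30.0
```

>>> {"api": "carry_out", "payload": {
  "slide": [
    [-0.001, 0.0039, -0.0002],
    [-0.002, 0.0078, -0.0002],
    [-0.003, 0.0117, -0.0002],
    [-0.004, 0.0155, -0.0002],
    [-0.004, 0.0155, -0.0002]
  ],
  "dr": [
    [0, 0, 0],
    [0, 0, 0],
    [0, 0, 0],
    [0, 0, 0],
    [0, 0, 0]
  ],
  "gripper": [0, 0, 0, 0, 0]
}}

```text
clock: 12.6
eef_pos: [507.2, 95.8, 175.0]
eef_rot: [-3.14, -0.001, 1.818]
wrist_force: [-0.2, -0.1, -0.7]
finger_gap: 21.7
finger_force: 30.0
```

>>> {"api": "carry_out", "payload": {
  "slide": [
    [-0.001, 0.0039, 0],
    [-0.002, 0.0078, 0],
    [-0.003, 0.0117, 0],
    [-0.004, 0.0155, 0],
    [-0.004, 0.0155, 0]
  ],
  "dr": [
    [0, 0, 0],
    [0, 0, 0],
    [0, 0, 0],
    [0, 0, 0],
    [0, 0, 0]
  ],
  "gripper": [0, 0, 0, 0, 0]
}}

```text
clock: 13.02
eef_pos: [506.5, 99.5, 175.5]
eef_rot: [-3.142, -0.0, 1.818]
wrist_force: [0.5, -0.3, -1.3]
finger_gap: 21.9
finger_force: 30.0
```

>>> {"api": "carry_out", "payload": {
  "slide": [
    [0.001, -0.0039, 0],
    [0.002, -0.0078, 0],
    [0.002, -0.0078, -0.002],
    [0.002, -0.0078, -0.004],
    [0.002, -0.0078, -0.004],
    [0.002, -0.0078, -0.004]
  ],
  "dr": [
    [0, 0, 0],
    [0, 0, 0],
    [0, 0, 0],
    [0, 0, 0],
    [0, 0, 0],
    [0, 0, 0]
  ],
  "gripper": [0, 0, 0, 0, 0, 0]
}}

```text
clock: 13.52
eef_pos: [507.1, 97.4, 174.4]
eef_rot: [-3.141, 0.0, 1.818]
wrist_force: [-0.6, 0.1, -1.7]
finger_gap: 22.3
finger_force: 30.0
```

In the socket with no contact force. I go down in small steps to let the taper show the offset.

>>> {"api": "carry_out", "payload": {
  "slide": [
    [0, 0, -0.002],
    [0, 0, -0.004],
    [0, 0, -0.004],
    [0, 0, -0.004]
  ],
  "dr": [
    [0, 0, 0],
    [0, 0, 0],
    [0, 0, 0],
    [0, 0, 0]
  ],
  "gripper": [0, 0, 0, 0]
}}

```text
clock: 13.85
eef_pos: [507.1, 97.4, 173.5]
eef_rot: [-3.142, -0.0, 1.818]
wrist_force: [-0.1, -0.5, -1.7]
finger_gap: 22.2
finger_force: 30.0
```

>>> {"api": "carry_out", "payload": {
  "slide": [
    [0, 0, -0.002],
    [0, 0, -0.004],
    [0, 0, -0.004],
    [0, 0, -0.004]
  ],
  "dr": [
    [0, 0, 0],
    [0, 0, 0],
    [0, 0, 0],
    [0, 0, 0]
  ],
  "gripper": [0, 0, 0, 0]
}}

```text
clock: 14.18
eef_pos: [507.1, 97.4, 172.5]
eef_rot: [-3.142, -0.0, 1.818]
wrist_force: [0.3, -0.5, -1.7]
finger_gap: 21.9
finger_force: 30.0
```

>>> {"api": "carry_out", "payload": {
  "slide": [
    [0, 0, -0.004],
    [0, 0, -0.008],
    [0, 0, -0.012],
    [0, 0, -0.012],
    [0, 0, -0.012]
  ],
  "dr": [
    [0, 0, 0],
    [0, 0, 0],
    [0, 0, 0],
    [0, 0, 0],
    [0, 0, 0]
  ],
  "gripper": [0, 0, 0, 0, 0]
}}

```text
clock: 14.6
eef_pos: [507.1, 97.4, 169.4]
eef_rot: [-3.141, -0.0, 1.818]
wrist_force: [0.1, 0.8, -1.3]
finger_gap: 21.8
finger_force: 30.0
```

>>> {"api": "carry_out", "payload": {
  "slide": [
    [0, 0, -0.006],
    [0, 0, -0.012],
    [0, 0, -0.018],
    [0, 0, -0.024],
    [0, 0, -0.024],
    [0, 0, -0.024]
  ],
  "dr": [
    [0, 0, 0],
    [0, 0, 0],
    [0, 0, 0],
    [0, 0, 0],
    [0, 0, 0],
    [0, 0, 0]
  ],
  "gripper": [0, 0, 0, 0, 0, 0]
}}

```text
clock: 15.1
eef_pos: [507.1, 97.4, 163.4]
eef_rot: [-3.141, -0.0, 1.818]
wrist_force: [-0.9, -0.2, -1.2]
finger_gap: 21.8
finger_force: 30.0
```

>>> {"api": "carry_out", "payload": {
  "slide": [
    [0, 0, -0.006],
    [0, 0, -0.012],
    [0, 0, -0.018],
    [0, 0, -0.02],
    [0, 0, -0.02],
    [0, 0, -0.02]
  ],
  "dr": [
    [0, 0, 0],
    [0, 0, 0],
    [0, 0, 0],
    [0, 0, 0],
    [0, 0, 0],
    [0, 0, 0]
  ],
  "gripper": [0, 0, 0, 0, 0, 0]
}}

```text
clock: 15.6
eef_pos: [507.1, 97.4, 158.5]
eef_rot: [-3.141, -0.0, 1.818]
wrist_force: [0.0, -0.6, -1.6]
finger_gap: 21.9
finger_force: 30.0
```

>>> {"api": "carry_out", "payload": {
  "slide": [
    [0, 0, -0.001],
    [0, 0, -0.0024],
    [0, 0, -0.0024],
    [0, 0, -0.0024]
  ],
  "dr": [
    [0, 0, 0],
    [0, 0, 0],
    [0, 0, 0],
    [0, 0, 0]
  ],
  "gripper": [0, 0, 0, 0]
}}

```text
clock: 15.93
eef_pos: [507.1, 97.4, 157.9]
eef_rot: [-3.142, -0.0, 1.818]
wrist_force: [-0.1, 0.2, -1.8]
finger_gap: 22.0
finger_force: 30.0
```

>>> {"api": "carry_out", "payload": {
  "slide": [
    [0, 0, -0.001],
    [0, 0, -0.002],
    [0, 0, -0.002],
    [0, 0, -0.002]
  ],
  "dr": [
    [0, 0, 0],
    [0, 0, 0],
    [0, 0, 0],
    [0, 0, 0]
  ],
  "gripper": [0, 0, 0, 0]
}}

```text
clock: 16.27
eef_pos: [507.1, 97.4, 157.7]
eef_rot: [3.141, 0.0, 1.818]
wrist_force: [-2.4, -0.0, 4.3]
finger_gap: 21.6
finger_force: 30.0
```

The collar is seated with about 6 N. Now I release and withdraw.

>>> {"api": "carry_out", "payload": {
  "slide": [
    [0, 0, 0],
    [0, 0, 0],
    [0, 0, 0],
    [0, 0, 0],
    [0, 0, 0],
    [0, 0, 0]
  ],
  "dr": [
    [0, 0, 0],
    [0, 0, 0],
    [0, 0, 0],
    [0, 0, 0],
    [0, 0, 0],
    [0, 0, 0]
  ],
  "gripper": [40, 60, 60, 60, 60, 60]
}}

```text
clock: 16.77
eef_pos: [507.1, 97.4, 157.3]
eef_rot: [-3.142, -0.0, 1.818]
wrist_force: [0.3, -0.2, -0.6]
finger_gap: 55.5
finger_force: 0.0
```

>>> {"api": "carry_out", "payload": {
  "slide": [
    [0, 0, 0.02],
    [0, 0, 0.06],
    [0, 0, 0.15],
    [0, 0, 0.3],
    [0, 0, 0.45],
    [0, 0, 0.5],
    [0, 0, 0.5],
    [0, 0, 0.5]
  ],
  "dr": [
    [0, 0, 0],
    [0, 0, 0],
    [0, 0, 0],
    [0, 0, 0],
    [0, 0, 0],
    [0, 0, 0],
    [0, 0, 0],
    [0, 0, 0]
  ],
  "gripper": [60, 60, 60, 60, 60, 60, 60, 60]
}}

```text
clock: 17.43
eef_pos: [507.0, 97.4, 283.2]
eef_rot: [3.14, 0.0, 1.818]
wrist_force: [-1.1, -0.3, -0.2]
finger_gap: 56.3
finger_force: 0.0
```

Run:
```python
from h import *
im=camera("wrist")[:,:,::-1];s=camera("scene")[:,:,::-1]
c=cv2.resize(s[120:260,220:380],(400,350),interpolation=cv2.INTER_CUBIC);o=np.zeros((350,800,3),np.uint8)
o[:300,:400]=cv2.resize(im,(400,300));o[:,400:]=c;cv2.imwrite("pics/end.png",o)
```

```text
(no output)
```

View pics/end.png

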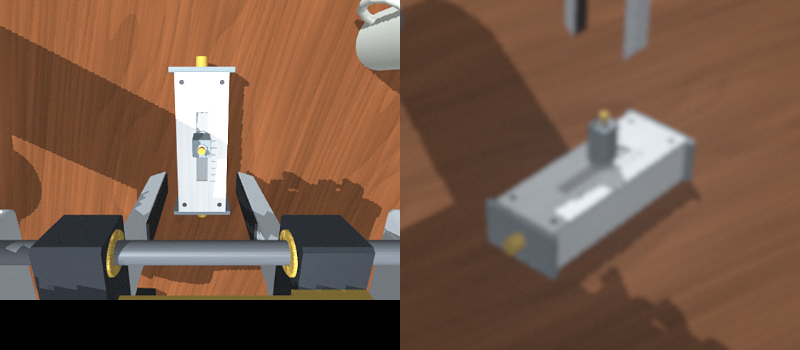

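The probe stands upright in the slot, at (201,148) in the left panel and (602,140) in the right. Its collar is flat on the line and the fingers are clear.

```bash
python3 -c "
from cell import *
print(sign_off())"
```

```text
the job is handed in; nothing more can be done
None
```

The probe is fully home in the hidden socket, standing upright and released, and the job is handed in; the hand-in gave no verdict, and the contact force while sliding (about 5–8 N by the wrist reading) was above the suggested 2–5 N but far below the 35 N limit.

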